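# Sweep bottle caps through the gate into the slot

### The arm

A 6-joint arm with a two-finger parallel gripper is mounted at the origin on the work surface. World frame = base frame: x ahead of the robot, y to its left, z up, the work surface at z = 0. Lengths are in mm, angles in rad, forces in N, time in s.
With the tool pointing down it reaches from about 275 to 875 mm from the base axis. Payload 12.5 kg.
Tool frame: the origin (TCP) lies where the fingers leave the gripper's body, on its centre line; the fingertips stand 73 mm ahead of it and the grasp point (between the pads) lies 54 mm ahead of it (bot.tcp_to_grasp is the y of the grasp point in the tool frame, in mm); y points along the fingers, x is the direction in which the jaws open and shut, and the axes are right-handed (so a half turn about y gives the same grasp; the last joint's range is limited). The gripper opens to 85 mm and grips with 20 to 120 N. Pads are 22 mm wide; open, the fingers measure 114 mm over their backs; the gripper's body (76 mm by 85 mm) begins 54 mm behind the grasp point. The pads swing forward as they close: fully open they stand 13 mm farther back than shut.
Start: joints at [1.194, 0.351, 1.652, -0, 1.139, -0.085], TCP at [158.191, 526.745, 303.89] pointing down, gripper open.
Joint ranges: [-2.75, 2.75], [-0.79, 2.1], [0.01, 2.65], [-1.57, 4.71], [0.07, 3.14], [-2.87, 2.87]. Speed limits (rad/s): [2.22, 2.22, 2.79, 3.14, 3.14, 3.14].

### API

Orientations are given as [roll, pitch, yaw] about the fixed x, y, z axes, in that order (R = Rz(yaw) Ry(pitch) Rx(roll)).
In Python, from workcell import bot gives the robot as it stands.
- The arm moves only by the tool play_rows, never from a script. Its argument "increments" is a list of rows, each an object with "offset": the shift along the tool's x, y, z in m, a list of three; "turn": the turn about the tool's y in rad. A call has 1 to 5 rows; each row shifts and turns the pose as measured when the row begins, along the tool's axes as they then stand; what a row does not reach is not made up. A row lasts 1/12 s, in which the tool goes at most 41.7 mm and 7.16 degrees, less where a joint would pass 70% of its speed; a pose out of reach is approached as far as the arm can. A call with a gripper value outside its range is refused whole. "fingers" is the opening, from 0 (shut) to 1 (fully open), set as the call begins (left out, the last holds). The fingers move at their own pace and stop on an object; "squeeze" is the grip in N (left out, the last holds). Time passes only in rows, so rows that do not move let the fingers close. It gives the time, the measured TCP pose, the force and the opening at its end, in the units of the state.
- bot.get_state(): the state, without advancing time (a new reading comes with each control period).
- bot.capture(name): name is "side" or "top"; returns a dict with "frame" (400x640x3 uint8, red, green, blue), "K" (3x3 intrinsics, pixels), "k1" (the pictures are not rectified: a ray, as slopes to the right and down, at radius r is drawn at 1 + k1 r^2 times it, then the intrinsics apply), "R" (3x3) and "t" (3): a world point X has camera coordinates R X + t. Camera axes: x right, y down, z forward; pixel columns grow to the right and rows downward; lengths in mm; the calibration is good to about 2 mm. A picture is of the moment at which its call begins. There is no depth.
- bot.job_done(): hands the job in, once; it reports no verdict.
Trained networks look in a picture, given as the dict that the camera call returned (one of the last four; its "shot" number tells which), for a name from the list of things; names that differ only in an ending like _2 or _b are one class to them, and where a whole thing is asked for, a point or a joint stands for the part that bears it (a point fixed in the world has none). Each returns a list of dicts, best first, with "p" (0 to 1); they miss things now and then, are a little off and sometimes report something else, mostly with a low value. They report only what shows in the picture. A call takes as long as a camera call.
- bot.search_frame(picture, query): "box" ([left, top, width, height] in pixels, round what is visible of it).
- bot.place_of(picture, query): "xy" ([column, row] in pixels: a listed point, or the origin of a listed thing).
The state is a dict: "t": time; "qpos": joint angles; "dq": joint speeds; "effort": joint torques, N m; "position": TCP position; "orientation": TCP orientation; "contact_force": force on the tool from outside, world axes, zero at the start; "torque": the same for the moment, N m; "opening": finger opening in mm.
Only numpy, scipy, OpenCV 4.12 (cv2) and the standard library are available. Lean on these libraries where they do the work, as an engineer would, in place of code of your own. Each camera call takes 0.05 s, during which the arm holds its last target. There are 200 camera calls.

### The job

Push the three coloured bottle caps across the wooden sorting tray, one at a time, through the narrow gate in the steel fence, so that each drops into the slot behind it before the next goes in. Only push them with the fingers: never pick a cap up or lift it over the fence. Leave the little orange jar standing among the caps, and the water bottle, the wooden block and the steel bowl beside the tray, where they are.

Things in the scene. Friction and masses are not known exactly. Their poses are not given: they have to be found in the camera images.
- tray: Wooden sorting tray fixed on the table, 261 (x) by 370 (y). Origin on the table, z up; all tray x, y, z below are in this frame, mm. Flat deck at z = 70, x -144 to 55, y -175 to 175 inside the rims. Side rims 18 high over the deck, near rim (x -150 to -144) 10 high. Order along x: deck, fence, slot, end board (x 103 to 111, up to z = 88).
- row (a point): Deck point at tray x = -70, y = 0, z = 70; axes as the tray's. At the start the three caps and the orange jar lie in a row along y through it: one each about tray y = -105, -35, 35 and 105, in any order, each within 6 in x and y. The deck between row and fence is empty.
- gate (a point): Middle of the gate at deck height (tray x = 52.5, y = 0, z = 70), axes as the tray's. Steel fence, 5 thick (x 50 to 55), 18 high over the deck, runs across the whole deck; the gate is the only gap in it, 40 wide (y -20 to 20), open above. Caps go through towards tray +x.
- slot (a point): Centre of the slot's mouth, level with the deck (tray x = 79, y = 0, z = 70), axes as the tray's. A hole with a dark bottom, 48 (x 55 to 103) by 150 (y -75 to 75), 62 deep. Its near edge is the back face of the fence: a cap tips in and falls once its centre is a few mm past x = 55.
- cap_red: Bottle screw cap of red plastic, closed top up: a disc of diameter 30 and height 14, 10 to 17 g, ribbed side. Origin at the centre of its underside. Loose on the tray deck; slides when pushed from the side. At the start it lies in one of the four places of the row (see row).
- cap_green: Bottle screw cap of green plastic, closed top up: a disc of diameter 30 and height 14, 10 to 17 g, ribbed side. Origin at the centre of its underside. Loose on the tray deck; slides when pushed from the side. At the start it lies in one of the four places of the row (see row).
- cap_blue: Bottle screw cap of blue plastic, closed top up: a disc of diameter 30 and height 14, 10 to 17 g, ribbed side. Origin at the centre of its underside. Loose on the tray deck; slides when pushed from the side. At the start it lies in one of the four places of the row (see row).
- jar: Bystander: orange jar with orange lid, diameter 36, height 40, 60 g, standing loose on the deck in one of the four places of the row. Origin at the centre of its underside.
- bottle: Bystander: pale water bottle with green cap, diameter 64, height 200, standing on the table to the left (+y) of the tray. Origin at the centre of its underside.
- block: Bystander: wooden block 90 x 50 x 40 high, on the table to the right (-y) of the tray. Origin at the centre of its underside.
- bowl: Bystander: steel bowl, rim diameter 100, height 40, on the table to the left (+y) of the tray, nearer the robot than the bottle. Origin at the centre of its underside.

How it is judged:
By the outcome, as a careful person would: the job done as asked, in the order asked, and still so for the second after the job is handed in, with the robot touching nothing.
It also fails if it takes over 72 s, if anything falls off the work surface, if the arm or the gripper's body presses on something with over 40 N, if the wrist force passes 120 N, or if a joint passes its speed limit or range.

## Working session

There is one attempt and no reset: what is moved stays moved. The work goes in short steps, Python scripts to look and compute and a tool call to move; the robot and the scene stay as the last step left them, time stands still between calls to the robot, and variables do not carry over. Pictures are saved under pics/ and viewed, about 8 in all and at most 12, crops included, and the job is handed in when it is done.

Besides the shell and the picture viewer there is one more tool, called after "Call:" by a JSON object that holds its "method" and its "body", one argument or row to a line. play_rows: Moves the arm, as the interface text tells. Its arguments: {"type":"object","properties":{"increments":{"type":"array","items":{"type":"object","properties":{"offset":{"type":"array","items":{"type":"number"}},"turn":{"type":"number"}}}},"fingers":{"type":"number"},"squeeze":{"type":"number"}},"required":["increments"]}

```bash
mkdir -p pics; cat > h.py <<'E'
import numpy as np, cv2
from workcell import bot
def px2w(p,uv,z):
    K,R,t=map(np.array,(p["K"],p["R"],p["t"]))
    d=(np.array(uv,float)-K[:2,2])/[K[0,0],K[1,1]]
    s=d.copy()
    for _ in range(20): s=d/(1+p["k1"]*(s@s))
    r=R.T@np.array([s[0],s[1],1]); c=-R.T@t
    return c+r*(z-c[2])/r[2]
def save(p,n): cv2.imwrite(f"pics/{n}.png",p["frame"][:,:,::-1])
E
python3 - <<'E'
from h import *
np.set_printoptions(precision=1,suppress=True)
s=bot.get_state(); print(s)
for cam in("top","side"):
    p=bot.capture(cam); save(p,cam+"0")
    print(cam,p["k1"],"cam at",-np.array(p["R"]).T@p["t"])
    for n,z in (("tray",0),("row",70),("gate",70),("slot",70),("cap_red",70),("cap_green",70),("cap_blue",70),("jar",70),("bottle",0),("block",0),("bowl",0)):
        for d in bot.place_of(p,n)[:2]: print(n,d["p"],np.array(d["xy"]),px2w(p,d["xy"],z))
E
```

```text
{'t': 0.0, 'qpos': array([ 1.2,  0.4,  1.7,  0. ,  1.1, -0.1]), 'dq': array([-0., -0.,  0., -0., -0.,  0.]), 'effort': array([ -0. , -50.6, -29.1,  -0. ,   0. ,  -0. ]), 'position': array([158.1, 526.5, 303.3]), 'orientation': array([-1.6,  0. ,  1.3]), 'contact_force': array([-0.4,  0.1, -0.5]), 'torque': array([-0.1, -0. ,  0. ]), 'opening': 85.13256185278327}
top 0.03154903588605567 cam at [ 323.9    6.6 1093.4]
tray 0.6 [290.5 190.9] [582.2  55.6   0. ]
row 0.63 [287.8 215.4] [498.6  62.9  70. ]
row 0.29 [292.2 169.2] [626.6  44.8  70. ]
gate 0.74 [455.5 187.6] [ 548.1 -396.2   70. ]
gate 0.53 [302.1 212.9] [503.1  24.2  70. ]
slot 0.77 [294.9 159. ] [655.4  35.9  70. ]
cap_red 0.55 [275.5 211. ] [512.6  95.4  70. ]
cap_green 0.41 [247.2 205.8] [531.4 170.8  70. ]
cap_blue 0.48 [299.7 212.1] [505.7  30.6  70. ]
jar 0.68 [326.9 216.9] [488.3 -41.6  70. ]
bottle 0.86 [153.5 178.6] [642.2 450.5   0. ]
block 0.79 [457.5 186.3] [ 567. -430.    0.]
block 0.18 [153.4 177.4] [645.8 450.9   0. ]
bowl 0.86 [143.8 273.8] [371.5 470.2   0. ]
side -0.03293363318422344 cam at [  476.5 -1206.8   866.6]
tray 0.92 [327.5 204.5] [575.2  65.2   0. ]
row 0.56 [310.4 192.9] [512.3  39.4  70. ]
gate 0.84 [343.7 189.2] [632.4  55.9  70. ]
slot 0.59 [352.9 188.6] [665.7  57.6  70. ]
cap_red 0.41 [311.4 185.3] [518.   90.5  70. ]
cap_green 0.74 [311.3 185.3] [517.6  90.5  70. ]
cap_green 0.6 [313.  176.9] [526.6 150.4  70. ]
cap_blue 0.46 [305.9 197.1] [495.6  13.3  70. ]
jar 0.54 [307.  205.1] [497.7 -36.5  70. ]
bottle 0.63 [338.1 157.8] [649.3 428.7   0. ]
block 0.83 [337.3 306.8] [ 565.1 -427.8    0. ]
block 0.39 [330.1 204.7] [584.7  63.3   0. ]
bowl 0.63 [276.2 155.5] [374.8 470.6   0. ]
```

```bash
python3 - <<'E'
import cv2
a=cv2.imread("pics/top0.png")[100:290,190:400]
cv2.imwrite("pics/topc.png",cv2.resize(a,None,fx=3,fy=3,interpolation=cv2.INTER_CUBIC))
E
```

```text
(no output)
```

View pics/topc.png

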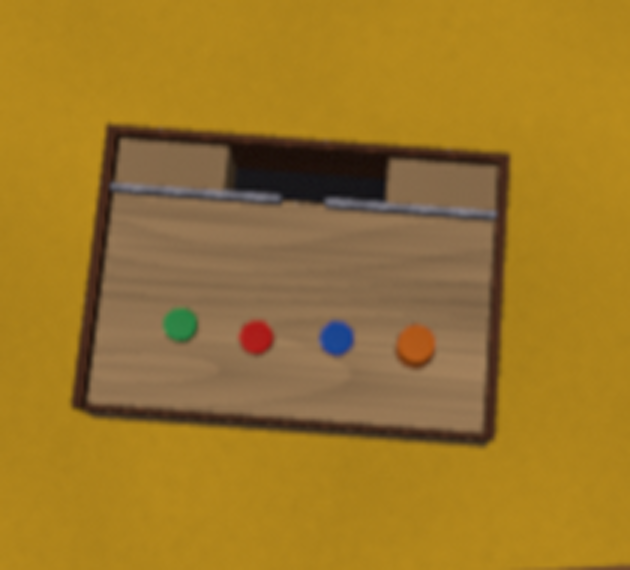

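View pics/side0.png

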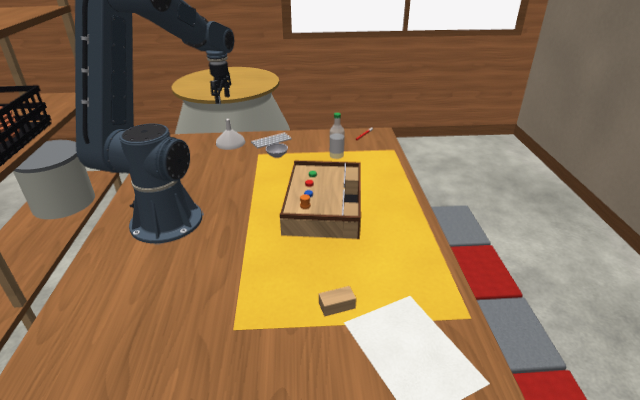

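The top crop (3x, offset 190,100) shows, left to right, green (181,324), red (257,337), blue (337,338) and the orange jar (416,345). The fence's gate lies between (281,198) and (324,203). The side view agrees: the order along +y is jar, blue, red, green. The networks mix up some names, so I'll fit the tray from picture points and find the caps by colour.

```bash
cat >> h.py <<'E'
from scipy.optimize import least_squares
HS={"red":((172,8),150),"green":((50,85),90),"blue":((100,125),120),"jar":((9,15),190)}
def blobs(p,roi=(190,100,210,190)):
    x,y,w,h=roi; f=cv2.resize(p["frame"][y:y+h,x:x+w],None,fx=4,fy=4,interpolation=cv2.INTER_CUBIC)
    hsv=cv2.cvtColor(f,cv2.COLOR_RGB2HSV).astype(int); o={}
    for n,((a,b),sm) in HS.items():
        H=hsv[...,0]; m=((H>=a)&(H<=b)) if a<b else ((H>=a)|(H<=b))
        m=(m&(hsv[...,1]>sm)&(hsv[...,2]>70)).astype(np.uint8)
        k,l,st,c=cv2.connectedComponentsWithStats(m)
        if k<2: continue
        i=1+np.argmax(st[1:,4])
        if st[i,4]>250: o[n]=((c[i]+.5)/4-.5+[x,y],st[i,4]/16)
    return o
def w2px(p,X):
    K,R,t=map(np.array,(p["K"],p["R"],p["t"])); c=R@X+t; s=c[:2]/c[2]
    return s*(1+p["k1"]*(s@s))*[K[0,0],K[1,1]]+K[:2,2]
def tw(T,q):
    c,s=np.cos(T[2]),np.sin(T[2]); return np.array([T[0]+c*q[0]-s*q[1],T[1]+s*q[0]+c*q[1],q[2]])
def wt(T,X):
    c,s=np.cos(T[2]),np.sin(T[2]); d=np.array(X[:2])-T[:2]; return np.array([c*d[0]+s*d[1],-s*d[0]+c*d[1]])
E
python3 - <<'E'
from h import *
np.set_printoptions(precision=3,suppress=True)
p=bot.capture("top")
pts=[((281,198),(52.5,20,88)),((324,203),(52.5,-20,88)),((112,187),(52.5,175,88)),((496,214.5),(52.5,-175,88)),
((108,125),(111,185,88)),((509,155),(111,-185,88)),((75,407),(-150,185,84)),((490,443),(-150,-185,84)),((236,146),(103,75,84)),((387,157),(103,-75,84))]
f=lambda T:np.concatenate([w2px(p,tw(T,q))-(np.array(u)+.5)/3+.5-[190,100] for u,q in pts])
r=least_squares(f,[575,60,0.1],loss="soft_l1",x_scale=[1,1,.01]); T=r.x; np.save("T.npy",T); print(T,f(T).reshape(-1,2))
for n,(c,a) in blobs(p).items():
    z=80 if n!="jar" else 100
    X=px2w(p,c,z); print(n,c,a,X,"tray",wt(T,X))
print(bot.get_state()["orientation"])
E
```

```text
[576.37   55.153  -0.139] [[ 0.007  0.516]
 [ 0.4   -0.006]
 [-0.731 -0.281]
 [ 0.232  0.575]
 [-0.411 -0.348]
 [ 0.802  0.088]
 [-1.573  0.668]
 [ 1.442 -0.173]
 [-3.127 -0.935]
 [ 1.053 -0.381]]
red [274.975 211.897] 108.625 [508.399  95.995  80.   ] tray [-72.982  31.013]
green [249.628 207.733] 93.875 [523.702 162.908  80.   ] tray [-67.113  99.403]
blue [301.808 212.294] 83.3125 [503.059  24.755  80.   ] tray [-68.383 -40.279]
jar [328.13  214.965] 125.125 [488.371 -43.751 100.   ] tray [ -73.422 -110.16 ]
[-1.571 -0.     1.279]
```

The fit puts the gate points within about 0.5 px. All caps sit at tray x ≈ -70, near their nominal places. I'll push with the jaws along tray y and a gap of about 20 mm, so a cap nests between the fingertips. At the gate I'll close the fingers for the last push.

```bash
cat > go.py <<'E'
import sys; from h import *
np.set_printoptions(precision=2,suppress=True)
T=np.load("T.npy"); s=bot.get_state(); P=np.array(s["position"]); yaw=s["orientation"][2]
x=np.array([np.cos(yaw),np.sin(yaw),0]); z=np.array([-np.sin(yaw),np.cos(yaw),0])
print("t",s["t"],"tcp tray",wt(T,P),"z",P[2],"ori",s["orientation"],"open",s["opening"],"F",s["contact_force"],"turn needed",-(np.pi/2+T[2]-yaw))
if len(sys.argv)>3:
    d=tw(T,[float(a) for a in sys.argv[1:4]])-P; print("offset mm now",[d@x,-d[2],d@z])
    c=np.array([-np.sin(T[2]),np.cos(T[2]),0]);h=np.array([np.cos(T[2]),np.sin(T[2]),0]); print("aligned offset",[d@c,-d[2],-(d@h)])
E
python3 go.py -111 31 304
```

```text
t 1.25 tcp tray [-479.57  408.99] z 303.9153399619867 ori [-1.57 -0.    1.28] open 85.72170542660722 F [-0.14  0.05  0.05] turn needed -0.152579096909232
offset mm now [np.float64(-317.58381296307795), np.float64(-0.0846600380132827), np.float64(-421.74050907309413)]
aligned offset [np.float64(-377.993642230979), np.float64(-0.0846600380132827), np.float64(-368.5720305209805)]
```

Call:
{"method": "play_rows", "body": {
  "increments": [
    {"offset": [-0.026,0,-0.028],"turn": -0.0763},
    {"offset": [-0.027,0,-0.028],"turn": -0.0763},
    {"offset": [-0.028,0,-0.028],"turn": 0},
    {"offset": [-0.028,0,-0.028],"turn": 0},
    {"offset": [-0.028,0,-0.028],"turn": 0}
  ],
  "fingers": 0.24
}}

```text
t: 1.67
position: [271.0, 365.6, 303.2]
orientation: [-1.571, -0.002, 1.448]
contact_force: [0.1, 0.8, -0.4]
opening: 25.5
```

Call:
{"method": "play_rows", "body": {
  "increments": [
    {"offset": [-0.028,0,-0.028],"turn": 0},
    {"offset": [-0.028,0,-0.028],"turn": 0},
    {"offset": [-0.028,0,-0.028],"turn": 0},
    {"offset": [-0.028,0,-0.028],"turn": 0},
    {"offset": [-0.028,0,-0.028],"turn": 0}
  ]
}}

```text
t: 2.08
position: [396.6, 201.0, 304.1]
orientation: [-1.573, -0.004, 1.45]
contact_force: [1.3, 1.4, -0.6]
opening: 20.4
```

```bash
python3 go.py -111 31 180
```

```text
t 2.0833 tcp tray [-198.24  119.47] z 304.0732948792273 ori [-1.57 -0.    1.45] open 20.402720352183767 F [ 1.26  1.41 -0.65] turn needed 0.018152697350674707
offset mm now [np.float64(-90.04379568723951), np.float64(124.07329487922732), np.float64(-85.62094056979637)]
aligned offset [np.float64(-88.47479479701087), np.float64(124.07329487922732), np.float64(-87.24128203693911)]
```

Call:
{"method": "play_rows", "body": {
  "increments": [
    {"offset": [-0.029,0,-0.0285],"turn": 0.018},
    {"offset": [-0.029,0.01,-0.029],"turn": 0},
    {"offset": [-0.028,0.03,-0.028],"turn": 0},
    {"offset": [0,0.04,0],"turn": 0},
    {"offset": [0,0.04,0],"turn": 0}
  ]
}}

```text
t: 2.5
position: [475.0, 102.7, 194.7]
orientation: [-1.594, -0.009, 1.424]
contact_force: [0.4, 0.2, -0.4]
opening: 20.7
```

```bash
python3 go.py -111 31 150; python3 - <<'E'
from h import *
p=bot.capture("side"); a=p["frame"][140:250,250:390][:,:,::-1]
cv2.imwrite("pics/s1.png",cv2.resize(a,None,fx=5,fy=5,interpolation=cv2.INTER_CUBIC))
E
```

```text
t 2.5 tcp tray [-106.98   33.01] z 194.73086776161267 ori [-1.59 -0.01  1.42] open 20.711169018458424 F [ 0.4   0.25 -0.35] turn needed -0.00785614793912659
offset mm now [np.float64(-2.040733740041567), np.float64(44.73086776161267), np.float64(4.000892884215529)]
aligned offset [np.float64(-2.009239481214487), np.float64(44.73086776161267), np.float64(4.016801560425836)]
```

View pics/s1.png

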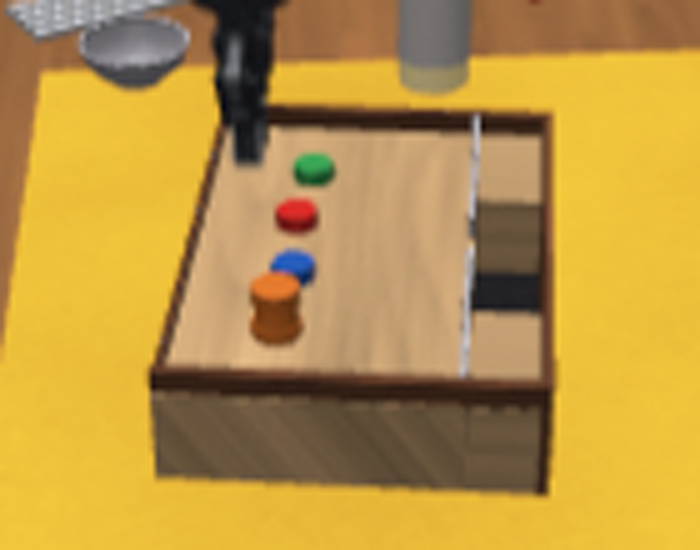

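The side crop (5x, offset 250,140) shows the fingertips at (248,163), behind red (297,214). Green is at (314,167), blue at (293,267) and the jar at (276,307). I'll check the tip height against the stated 73 mm finger length.

```bash
python3 go.py -111 31 150; python3 - <<'E'
from h import *
p=bot.capture("side"); T=np.load("T.npy");P=bot.get_state()["position"]
for l in (60,66,70,73,80,86): print(l,(w2px(p,np.array([P[0],P[1],P[2]-l]))-[250,140]+.5)*5-.5)
for n,z in(("red",77),):
    c=blobs(p,(250,140,140,110))
    for k,v in c.items(): X=px2w(p,v[0],77 if k!="jar" else 92); print(k,v[1],wt(T,X))
for y in(20,-20):print((w2px(p,tw(T,[52.5,y,88]))-[250,140]+.5)*5-.5)
E
```

```text
t 2.55 tcp tray [-109.73   32.36] z 187.65733883864593 ori [-1.58 -0.01  1.42] open 20.4746614729668 F [-5.62 -0.99 -7.55] turn needed -0.007623360086029152
offset mm now [np.float64(-1.3664437008935693), np.float64(37.65733883864593), np.float64(1.2552185157481455)]
aligned offset [np.float64(-1.3568351051771999), np.float64(37.65733883864593), np.float64(1.2655988334964081)]
60 [242.69550011 149.07130859]
66 [242.97706988 156.359701  ]
70 [243.16414525 161.20119035]
73 [243.30411824 164.82319093]
80 [243.62961488 173.24427678]
86 [243.90738449 180.42882081]
red 48.5625 [-72.76171398  33.33900216]
green 37.9375 [-67.01667027 101.75126363]
blue 29.5 [-66.75124932 -33.35072134]
jar 103.6875 [ -71.83350375 -111.91601232]
[467.63309352 218.03941208]
[465.719557   247.60961395]
```

Call:
{"method": "play_rows", "body": {
  "increments": [
    {"offset": [-0.001,0.02,0.001],"turn": -0.0076},
    {"offset": [0,0.012,0],"turn": 0},
    {"offset": [0,0.003,0],"turn": 0},
    {"offset": [0,0,0],"turn": 0}
  ]
}}

```text
t: 2.93
position: [472.9, 103.9, 159.9]
orientation: [-1.585, -0.007, 1.434]
contact_force: [-0.3, -0.3, 0.3]
opening: 20.4
```

```bash
python3 go.py 16 0 149
```

```text
t 2.9333 tcp tray [-109.26   33.95] z 159.90203085995907 ori [-1.58 -0.01  1.43] open 20.43451906375664 F [-0.27 -0.29  0.28] turn needed 0.002532614961494817
offset mm now [np.float64(-34.27062492856508), np.float64(10.90203085995907), np.float64(-125.17636454209645)]
aligned offset [np.float64(-33.95349182559623), np.float64(10.90203085995907), np.float64(-125.26275729768756)]
```

Call:
{"method": "play_rows", "body": {
  "increments": [
    {"offset": [-0.002,0.011,0],"turn": 0.0025},
    {"offset": [0,0.001,0],"turn": 0},
    {"offset": [0,0,-0.008],"turn": 0},
    {"offset": [0,0,-0.008],"turn": 0}
  ]
}}

```text
t: 3.27
position: [490.3, 100.7, 151.4]
orientation: [-1.59, -0.008, 1.433]
contact_force: [-0.2, 0.1, -0.4]
opening: 20.6
```

Call:
{"method": "play_rows", "body": {
  "increments": [
    {"offset": [-0.003,0,-0.01],"turn": 0},
    {"offset": [-0.004,0,-0.012],"turn": 0},
    {"offset": [-0.004,0,-0.012],"turn": 0},
    {"offset": [-0.004,0,-0.012],"turn": 0},
    {"offset": [-0.002,0,-0.006],"turn": 0}
  ]
}}

```text
t: 3.68
position: [546.8, 74.7, 154.6]
orientation: [-1.594, -0.009, 1.434]
contact_force: [0.4, 0.1, 1.4]
opening: 20.9
```

```bash
cat > look.py <<'E'
from h import *
np.set_printoptions(precision=1,suppress=True)
T=np.load("T.npy")
for cam,roi in(("top",(190,100,210,190)),("side",(250,140,140,110))):
    p=bot.capture(cam)
    for k,v in blobs(p,roi).items(): print(cam,k,v[1],wt(T,px2w(p,v[0],(80 if cam=="top" else 77) if k!="jar" else (100 if cam=="top" else 92))))
E
python3 go.py 16 0 149; python3 look.py
```

```text
t 3.6833 tcp tray [-32.01  15.29] z 154.64160942062907 ori [-1.59 -0.01  1.43] open 20.884439686255387 F [0.37 0.11 1.35] turn needed 0.002137779207721735
offset mm now [np.float64(-15.39101682045245), np.float64(5.641609420629067), np.float64(-47.97495917084672)]
aligned offset [np.float64(-15.288421859134708), np.float64(5.641609420629067), np.float64(-48.00775211639254)]
top jar 123.6875 [ -73.4 -110.2]
side red 45.4375 [-6.7 17.5]
side green 34.75 [-68.1 101.8]
side blue 29.6875 [-66.7 -33.4]
side jar 103.5 [ -71.8 -111.8]
```

Call:
{"method": "play_rows", "body": {
  "increments": [
    {"offset": [0,0.006,0],"turn": 0},
    {"offset": [-0.004,0.001,-0.011],"turn": 0.002},
    {"offset": [-0.004,0.0005,-0.011],"turn": 0},
    {"offset": [-0.004,0.0005,-0.011],"turn": 0},
    {"offset": [-0.001,0.0005,-0.003],"turn": 0}
  ]
}}

```text
t: 4.2
position: [579.5, 57.4, 144.8]
orientation: [-1.591, -0.009, 1.433]
contact_force: [0.3, 0.7, 0.9]
opening: 20.4
```

```bash
python3 look.py;python3 go.py 16 0 149; python3 - <<'E'
from h import *
p=bot.capture("side"); a=p["frame"][140:250,250:390][:,:,::-1]
cv2.imwrite("pics/s2.png",cv2.resize(a,None,fx=5,fy=5,interpolation=cv2.INTER_CUBIC))
E
```

```text
top jar 123.875 [ -73.4 -110.1]
side red 47.0625 [28.3  5.2]
side green 38.125 [-66.9 101.8]
side blue 29.625 [-66.7 -33.4]
side jar 103.25 [ -71.8 -111.9]
t 4.3 tcp tray [1.78 2.87] z 144.61171205741394 ori [-1.59 -0.01  1.43] open 20.575135266216073 F [-0.48  0.35  0.24] turn needed 0.000897362075234831
offset mm now [np.float64(-2.8810675722471455), np.float64(-4.388287942586061), np.float64(-14.21487389863347)]
aligned offset [np.float64(-2.8683105252159544), np.float64(-4.388287942586061), np.float64(-14.217453535737002)]
```

View pics/s2.png

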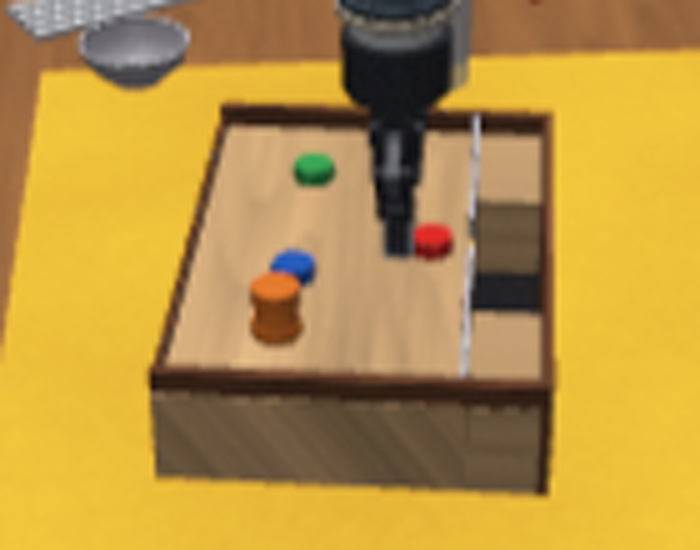

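```bash
python3 - <<'E'
from h import *
np.set_printoptions(linewidth=200,suppress=True,precision=1)
p=bot.capture("side");T=np.load("T.npy")
f=p["frame"].astype(float)
for y in range(45,-50,-5):
    o=[]
    for z in(86,79,72):
      u=w2px(p,tw(T,[50,y,z])); a=cv2.getRectSubPix(p["frame"],(5,1),(float(u[0]),float(u[1])))
      o.append(a.min(axis=2).astype(int)[0])
    print(y,u,*o)
E
```

```text
45 [342.6 183.4] [115 118 132 167 112] [115 116 127 165 109] [115 115 111 116  84]
40 [342.5 184.1] [115 118 132 166 112] [115 115 119 148 106] [115 115 109  92  67]
35 [342.5 184.8] [115 117 128 163 115] [115 115 112 124  95] [112 116 111  97  70]
30 [342.4 185.5] [115 115 122 153 116] [115 115 110  97  72] [107 116 112  99  73]
25 [342.4 186.3] [115 115 113 130 107] [113 116 111  97  71] [100 117 113 101  75]
20 [342.3 187. ] [115 115 111 105  83] [108 116 112 100  75] [ 90 117 114 104  76]
15 [342.3 187.7] [114 116 111  97  72] [100 117 113 102  77] [ 83 118 116 112  91]
10 [342.2 188.4] [109 116 112 101  76] [ 91 117 114 105  78] [ 77 119 120 129 117]
5 [342.2 189.2] [101 117 113 103  78] [ 82 118 116 111  90] [ 76 119 124 149 148]
0 [342.1 189.9] [ 91 117 114 105  80] [ 74 119 119 124 113] [ 85 120 128 164 167]
-5 [342.1 190.7] [ 81 118 116 110  89] [ 70 119 122 144 151] [101 120 131 167 156]
-10 [342.  191.4] [ 72 119 117 118 108] [ 80 119 125 159 170] [115 120 131 168 145]
-15 [342.  192.2] [ 67 119 120 138 148] [ 96 120 128 166 167] [122 120 130 166 137]
-20 [341.9 192.9] [ 74 119 122 154 174] [112 120 130 168 151] [122 121 128 162 139]
-25 [341.9 193.7] [ 89 118 126 164 174] [122 120 130 165 139] [122 121 129 160 137]
-30 [341.8 194.5] [109 119 129 166 154] [122 121 128 160 141] [122 122 131 164 131]
-35 [341.8 195.2] [120 120 129 163 143] [122 121 128 158 139] [123 122 134 171 126]
-40 [341.7 196. ] [122 121 128 159 142] [122 122 130 160 135] [123 122 136 178 125]
-45 [341.7 196.8] [122 121 127 156 142] [123 122 132 167 131] [123 122 134 172 121]
```

Call:
{"method": "play_rows", "body": {
  "increments": [
    {"offset": [0,-0.0035,0],"turn": 0}
  ]
}}

```text
t: 4.48
position: [577.2, 58.3, 147.8]
orientation: [-1.588, -0.009, 1.433]
contact_force: [-1.1, 0.3, 0.3]
opening: 20.4
```

Call:
{"method": "play_rows", "body": {
  "increments": [
    {"offset": [-0.002,0,-0.008],"turn": 0},
    {"offset": [0,0.0005,-0.007],"turn": 0},
    {"offset": [0,0,-0.003],"turn": 0},
    {"offset": [0,0,0],"turn": 0}
  ]
}}

```text
t: 4.82
position: [596.2, 54.1, 148.9]
orientation: [-1.589, -0.009, 1.434]
contact_force: [-0.0, 0.3, 0.3]
opening: 20.2
```

```bash
python3 look.py;python3 go.py 18 0.7 148
```

```text
top jar 119.5625 [ -73.2 -110.6]
side red 40.875 [44.3  6.6]
side green 38.125 [-66.9 101.7]
side blue 29.625 [-66.7 -33.4]
side jar 102.6875 [ -71.8 -111.9]
t 4.9167 tcp tray [19.18  1.69] z 148.7480615429431 ori [-1.59 -0.01  1.43] open 20.746050720753033 F [-1.06  0.04 -0.12] turn needed 0.002486354649684941
offset mm now [np.float64(-0.9841195100507799), np.float64(0.7480615429431055), np.float64(1.1806345698252387)]
aligned offset [np.float64(-0.9870519413866629), np.float64(0.7480615429431055), np.float64(1.1781840529110184)]
```

Call:
{"method": "play_rows", "body": {
  "increments": [
    {"offset": [0,0,0.008],"turn": 0},
    {"offset": [-0.0005,0,0.002],"turn": 0},
    {"offset": [0,0,0],"turn": 0},
    {"offset": [0,0,0],"turn": 0}
  ],
  "fingers": 0,
  "squeeze": 20
}}

```text
t: 5.25
position: [583.7, 55.3, 148.2]
orientation: [-1.587, -0.009, 1.434]
contact_force: [0.2, 0.0, -0.6]
opening: 0.1
```

```bash
python3 go.py 45 0.7 148;python3 - <<'E'
from h import *
p=bot.capture("side"); a=p["frame"][150:230,290:390][:,:,::-1]
cv2.imwrite("pics/s3.png",cv2.resize(a,None,fx=7,fy=7,interpolation=cv2.INTER_CUBIC))
E
```

```text
t 5.25 tcp tray [7.2  1.13] z 148.18988054562146 ori [-1.59 -0.01  1.43] open 0.08008296633676563 F [ 0.18  0.   -0.64] turn needed 0.0026033521855752806
offset mm now [np.float64(-0.5294940306944689), np.float64(0.18988054562146317), np.float64(-37.79481092889263)]
aligned offset [np.float64(-0.4310991438949898), np.float64(0.18988054562146317), np.float64(-37.79606131076908)]
```

View pics/s3.png

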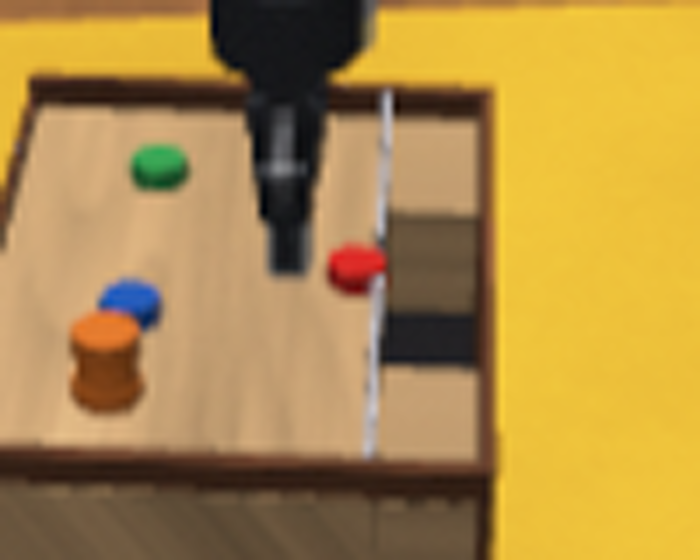

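The crop (7x) shows red at (355,268), entering the gate between the fence ends at (382,240) and (378,278). The shut fingertips are behind it at (288,270).

Call:
{"method": "play_rows", "body": {
  "increments": [
    {"offset": [-0.0005,0,-0.008],"turn": 0.0025},
    {"offset": [0,0,-0.008],"turn": 0},
    {"offset": [0,0.0005,-0.008],"turn": 0},
    {"offset": [0,0,-0.008],"turn": 0},
    {"offset": [0,0,-0.008],"turn": 0}
  ]
}}

```text
t: 5.72
position: [626.8, 48.8, 148.7]
orientation: [-1.588, -0.009, 1.432]
contact_force: [-0.4, -0.4, -0.4]
opening: -0.0
```

```bash
python3 go.py -20 0.7 148; python3 look.py
```

```text
t 5.7167 tcp tray [50.8   0.66] z 148.72996441230424 ori [-1.59 -0.01  1.43] open -0.03370374332054003 F [-0.44 -0.41 -0.37] turn needed 0.00010809176426929135
offset mm now [np.float64(0.04502247863681674), np.float64(0.7299644123042413), np.float64(70.79526688559287)]
aligned offset [np.float64(0.03737009308912498), np.float64(0.7299644123042413), np.float64(70.79527133857209)]
top jar 87.3125 [ -72.1 -113.9]
side red 24.9375 [ 85.3 -74.9]
side green 38.1875 [-66.9 101.8]
side blue 29.75 [-66.7 -33.4]
side jar 102.9375 [ -71.8 -112. ]
```

Red has dropped into the slot: it shows only deep behind the fence. Next I back out, lift over and go behind blue.

Call:
{"method": "play_rows", "body": {
  "increments": [
    {"offset": [0,0,0.025],"turn": 0},
    {"offset": [0,0,0.025],"turn": 0},
    {"offset": [0,-0.03,0.01],"turn": 0},
    {"offset": [-0.015,-0.02,0.03],"turn": 0},
    {"offset": [-0.025,0,0.035],"turn": 0}
  ],
  "fingers": 0.24
}}

```text
t: 6.23
position: [497.1, 27.3, 195.3]
orientation: [-1.59, -0.009, 1.433]
contact_force: [1.0, -0.8, -0.0]
opening: 20.3
```

```bash
python3 go.py -108 -39 149; python3 look.py
```

```text
t 6.2333 tcp tray [-74.63 -38.62] z 195.28421155124732 ori [-1.59 -0.01  1.43] open 20.319424127429667 F [ 1.02 -0.82 -0.04] turn needed 0.0012193934738098378
offset mm now [np.float64(-0.34174447129775753), np.float64(46.284211551247324), np.float64(33.371769160753175)]
aligned offset [np.float64(-0.3824375246638576), np.float64(46.284211551247324), np.float64(33.371327629298605)]
top red 81.25 [71.2 -2.6]
top green 95.125 [-67.1  99.2]
side red 25.0625 [ 85.4 -75. ]
side green 38.125 [-66.8 101.7]
side blue 29.625 [-66.7 -33.4]
side jar 103.0 [ -71.8 -112. ]
```

Call:
{"method": "play_rows", "body": {
  "increments": [
    {"offset": [0,0,0.03],"turn": 0.001},
    {"offset": [0,0.015,0.003],"turn": 0},
    {"offset": [0,0.02,0],"turn": 0},
    {"offset": [0,0.008,0],"turn": 0},
    {"offset": [0,0,0],"turn": 0}
  ]
}}

```text
t: 6.75
position: [459.1, 29.9, 149.6]
orientation: [-1.586, -0.009, 1.427]
contact_force: [0.0, -1.1, -0.7]
opening: 20.2
```

```bash
python3 go.py -92 -39 149
```

```text
t 6.75 tcp tray [-112.61  -41.28] z 149.64328728347988 ori [-1.59 -0.01  1.43] open 20.240859215064024 F [ 0.03 -1.12 -0.68] turn needed -0.004385654412967455
offset mm now [np.float64(2.374308395727408), np.float64(0.6432872834798786), np.float64(-20.603720039018494)]
aligned offset [np.float64(2.2839250560352657), np.float64(0.6432872834798786), np.float64(-20.61393475643814)]
```

Call:
{"method": "play_rows", "body": {
  "increments": [
    {"offset": [0.001,0.001,-0.009],"turn": -0.004},
    {"offset": [0,0.0005,-0.009],"turn": 0},
    {"offset": [0.004,0.001,-0.011],"turn": 0},
    {"offset": [0.004,0.001,-0.011],"turn": 0},
    {"offset": [0.004,0.001,-0.011],"turn": 0}
  ]
}}

```text
t: 7.17
position: [517.6, 35.3, 148.2]
orientation: [-1.588, -0.009, 1.431]
contact_force: [0.0, 0.2, 0.4]
opening: 20.6
```

```bash
python3 look.py; python3 go.py 18 0.7 148
```

```text
top red 68.9375 [72.9 -2.4]
top green 96.1875 [-67.1  99. ]
top jar 53.8125 [ -72.1 -117.6]
side red 25.125 [ 85.4 -75. ]
side blue 40.8125 [-28.3 -24.2]
side jar 102.3125 [ -71.9 -112.1]
t 7.2667 tcp tray [-54.79 -27.61] z 148.29663380168833 ori [-1.59 -0.01  1.43] open 20.31881332877267 F [ 0.03 -0.13  0.  ] turn needed 0.00012849397474545832
offset mm now [np.float64(28.30329296607409), np.float64(0.29663380168832987), np.float64(-72.78891289256798)]
aligned offset [np.float64(28.3126456691297), np.float64(0.29663380168832987), np.float64(-72.78527548906838)]
```

Blue is nested (about 26 mm ahead of the TCP). I keep pushing it to the gate mouth.

Call:
{"method": "play_rows", "body": {
  "increments": [
    {"offset": [0.004,0.0005,-0.01],"turn": 0},
    {"offset": [0.005,0.0008,-0.012],"turn": 0},
    {"offset": [0.005,0.0008,-0.012],"turn": 0},
    {"offset": [0.005,0.0008,-0.012],"turn": 0},
    {"offset": [0.003,0.0003,-0.007],"turn": 0}
  ]
}}

```text
t: 7.68
position: [576.2, 49.5, 147.9]
orientation: [-1.59, -0.009, 1.432]
contact_force: [-0.6, 0.4, -0.2]
opening: 20.6
```

```bash
python3 look.py; python3 go.py 18 0.7 148
```

```text
top jar 102.25 [ -72.7 -112.5]
side red 25.5625 [ 85.5 -75. ]
side green 38.1875 [-66.9 101.7]
side blue 38.6875 [26.2 -2.3]
side jar 102.3125 [ -71.9 -112.1]
t 7.7833 tcp tray [ 0.26 -5.65] z 147.78853588738215 ori [-1.59 -0.01  1.43] open 20.348772482506707 F [-0.05 -0.16  0.59] turn needed 0.0002736795615623233
offset mm now [np.float64(6.346406287732943), np.float64(-0.21146411261784692), np.float64(-17.740342332319756)]
aligned offset [np.float64(6.3512612191093005), np.float64(-0.21146411261784692), np.float64(-17.738604786270844)]
```

Call:
{"method": "play_rows", "body": {
  "increments": [
    {"offset": [0.003,0,-0.007],"turn": 0},
    {"offset": [0.003,0,-0.007],"turn": 0},
    {"offset": [0.001,0,-0.004],"turn": 0},
    {"offset": [0,0,0],"turn": 0}
  ]
}}

```text
t: 8.12
position: [595.0, 53.9, 148.5]
orientation: [-1.589, -0.008, 1.432]
contact_force: [0.1, -0.4, -0.6]
opening: 20.7
```

```bash
python3 look.py; python3 go.py 18 0.7 148
```

```text
top jar 120.0625 [ -73.2 -110.6]
side red 25.3125 [ 85.3 -74.9]
side green 38.0 [-66.9 101.7]
side blue 37.625 [42.8  4.6]
side jar 102.875 [ -71.8 -112.1]
t 8.2167 tcp tray [17.92  1.21] z 148.26912333197885 ori [-1.59 -0.01  1.43] open 20.615867303872456 F [ 0.37 -0.39  0.67] turn needed 9.4874994087224e-05
offset mm now [np.float64(-0.514721095163592), np.float64(0.26912333197884664), np.float64(-0.0781839488028567)]
aligned offset [np.float64(-0.5147136751453524), np.float64(0.26912333197884664), np.float64(-0.07823278261176643)]
```

Call:
{"method": "play_rows", "body": {
  "increments": [
    {"offset": [0,0,0.008],"turn": 0},
    {"offset": [0,0,0.002],"turn": 0},
    {"offset": [0,0,0],"turn": 0},
    {"offset": [0,0,0],"turn": 0}
  ],
  "fingers": 0
}}

```text
t: 8.55
position: [582.2, 55.3, 147.9]
orientation: [-1.587, -0.008, 1.432]
contact_force: [-0.4, -0.0, 0.8]
opening: 0.3
```

```bash
python3 look.py; python3 go.py 48 0.7 148;python3 - <<'E'
from h import *
p=bot.capture("side"); a=p["frame"][150:230,290:390][:,:,::-1]
cv2.imwrite("pics/s4.png",cv2.resize(a,None,fx=7,fy=7,interpolation=cv2.INTER_CUBIC))
E
```

```text
top jar 125.0 [ -73.4 -110. ]
side red 25.1875 [ 85.4 -75. ]
side green 38.125 [-66.9 101.7]
side blue 38.875 [42.5  4.4]
side jar 102.75 [ -71.8 -112.1]
t 8.65 tcp tray [6.01 0.93] z 147.972510107392 ori [-1.59 -0.01  1.43] open 0.13996909413430877 F [ 0.03  1.16 -0.29] turn needed -5.733708005806193e-05
offset mm now [np.float64(-0.2236096000553962), np.float64(-0.02748989260800272), np.float64(-41.9865155199652)]
aligned offset [np.float64(-0.22601698388824243), np.float64(-0.02748989260800272), np.float64(-41.98650262982747)]
```

View pics/s4.png

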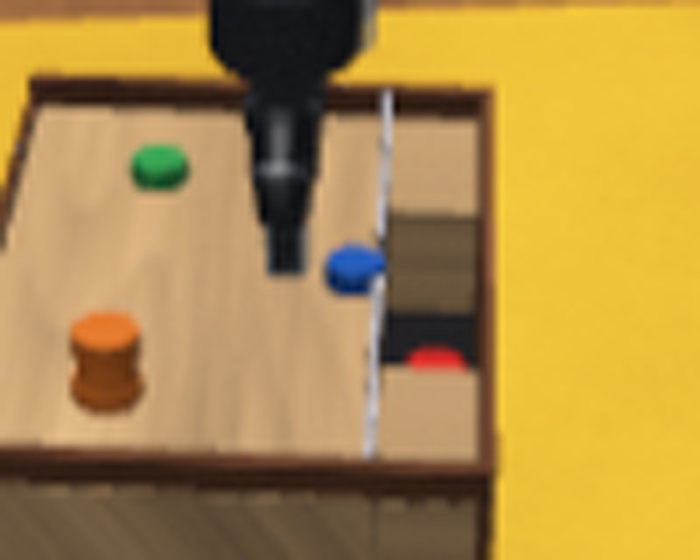

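Red lies in the slot at (436,358), and blue at (353,270) is lined up in the gate. I push it through.

Call:
{"method": "play_rows", "body": {
  "increments": [
    {"offset": [0,0,-0.009],"turn": 0},
    {"offset": [0,0.0002,-0.009],"turn": 0},
    {"offset": [0,0.0005,-0.008],"turn": 0},
    {"offset": [0,0,-0.008],"turn": 0},
    {"offset": [0,0,-0.008],"turn": 0}
  ]
}}

```text
t: 9.12
position: [628.1, 48.8, 148.1]
orientation: [-1.588, -0.008, 1.432]
contact_force: [0.5, -0.1, -0.3]
opening: 0.3
```

```bash
python3 look.py; python3 go.py 10 0.7 148
```

```text
top jar 88.1875 [ -72.1 -113.8]
side green 38.375 [-66.9 101.7]
side blue 42.9375 [ 72.9 -62.1]
side jar 102.875 [ -71.8 -112.1]
t 9.2167 tcp tray [52.41  0.84] z 148.08445419871498 ori [-1.59 -0.01  1.43] open -0.24329667654556672 F [-0.52 -0.54  0.83] turn needed -0.0002350113357307837
offset mm now [np.float64(-0.14858883655731958), np.float64(0.08445419871497961), np.float64(42.40898202080488)]
aligned offset [np.float64(-0.1386222410340645), np.float64(0.08445419871497961), np.float64(42.40901576973452)]
```

Blue is in the slot as well. For green I go to its outer side and yaw the tool by about -0.6 rad, so it pushes diagonally towards the gate.

Call:
{"method": "play_rows", "body": {
  "increments": [
    {"offset": [0,0,0.025],"turn": 0},
    {"offset": [0,0,0.025],"turn": 0},
    {"offset": [0.01,-0.03,0.015],"turn": 0},
    {"offset": [0.025,-0.018,0.025],"turn": 0},
    {"offset": [0.03,0,0.025],"turn": 0}
  ],
  "fingers": 0.24
}}

```text
t: 9.63
position: [521.9, 126.0, 193.6]
orientation: [-1.587, -0.008, 1.424]
contact_force: [1.0, 0.8, -0.5]
opening: 20.4
```

Call:
{"method": "play_rows", "body": {
  "increments": [
    {"offset": [0.025,0,0.015],"turn": 0},
    {"offset": [0.015,0,0.005],"turn": 0},
    {"offset": [0,0,0],"turn": 0.12},
    {"offset": [0,0,0],"turn": 0.12},
    {"offset": [0,0,0],"turn": 0.12}
  ]
}}

```text
t: 10.05
position: [503.0, 175.9, 195.5]
orientation: [-1.584, -0.015, 1.06]
contact_force: [-0.1, 0.1, -0.6]
opening: 20.6
```

Call:
{"method": "play_rows", "body": {
  "increments": [
    {"offset": [0,0,0],"turn": 0.12},
    {"offset": [0,0,0],"turn": 0.12},
    {"offset": [0,0,0],"turn": 0}
  ]
}}

```text
t: 10.3
position: [502.7, 176.4, 195.5]
orientation: [-1.579, -0.017, 0.804]
contact_force: [0.8, -0.6, -0.2]
opening: 20.4
```

```bash
python3 look.py; python3 go.py -98 121 190; python3 go.py -98 121 149
```

```text
top red 44.0 [77.4 -3.7]
top blue 50.9375 [61.9 -1.1]
top jar 123.9375 [ -73.4 -110.2]
side green 38.1875 [-66.9 101.7]
side blue 42.875 [ 72.9 -62.1]
side jar 102.6875 [ -71.9 -112.1]
t 10.4 tcp tray [-89.71 109.82] z 195.5335120167213 ori [-1.58 -0.02  0.81] open 20.550771274880237 F [-0.36 -0.1   0.5 ] turn needed -0.6183144365169808
offset mm now [np.float64(4.305542248634975), np.float64(5.533512016721289), np.float64(13.242199798866643)]
aligned offset [np.float64(11.184406361279825), np.float64(5.533512016721289), np.float64(8.294733504679211)]
t 10.4 tcp tray [-89.71 109.82] z 195.5335120167213 ori [-1.58 -0.02  0.81] open 20.550771274880237 F [-0.36 -0.1   0.5 ] turn needed -0.6183144365169808
offset mm now [np.float64(4.305542248634975), np.float64(46.53351201672129), np.float64(13.242199798866643)]
aligned offset [np.float64(11.184406361279825), np.float64(46.53351201672129), np.float64(8.294733504679211)]
```

Call:
{"method": "play_rows", "body": {
  "increments": [
    {"offset": [0.0045,0,0.014],"turn": 0},
    {"offset": [0,0.018,0.001],"turn": 0},
    {"offset": [0,0.018,0],"turn": 0},
    {"offset": [0,0.009,0],"turn": 0},
    {"offset": [0,0,0],"turn": 0}
  ]
}}

```text
t: 10.82
position: [496.4, 190.7, 149.9]
orientation: [-1.581, -0.019, 0.833]
contact_force: [0.2, 0.3, -0.2]
opening: 20.8
```

```bash
python3 go.py 9 17 148
```

```text
t 10.8167 tcp tray [-98.   123.12] z 149.89081068908766 ori [-1.58 -0.02  0.83] open 20.832094075939665 F [ 0.24  0.29 -0.23] turn needed -0.5981080863528192
offset mm now [np.float64(-27.447221587243178), np.float64(1.8908106890876581), np.float64(-148.17793268454926)]
aligned offset [np.float64(-106.11847992279957), np.float64(1.8908106890876581), np.float64(-106.99961647781932)]
```

Call:
{"method": "play_rows", "body": {
  "increments": [
    {"offset": [-0.001,0.001,-0.01],"turn": 0},
    {"offset": [-0.001,0.0006,-0.01],"turn": 0},
    {"offset": [-0.002,0.0008,-0.011],"turn": 0},
    {"offset": [-0.002,0.0008,-0.011],"turn": 0},
    {"offset": [-0.0025,0.0008,-0.011],"turn": 0}
  ]
}}

```text
t: 11.23
position: [533.7, 145.7, 148.3]
orientation: [-1.583, -0.021, 0.84]
contact_force: [-0.1, -0.1, 0.6]
opening: 20.6
```

```bash
python3 look.py; python3 go.py 9 16 148
```

```text
top red 44.1875 [77.4 -3.7]
top blue 51.0 [61.9 -1.1]
top jar 123.6875 [ -73.4 -110.2]
side green 41.8125 [-33.6  74.3]
side blue 42.875 [ 72.9 -62.1]
side jar 102.6875 [ -71.8 -112. ]
t 11.3333 tcp tray [-54.47  83.23] z 148.1102400806581 ori [-1.58 -0.02  0.84] open 20.026250023022804 F [-0.79 -0.28 -0.49] turn needed -0.5937265658274218
offset mm now [np.float64(-20.214639935335498), np.float64(0.11024008065808744), np.float64(-90.21471871694489)]
aligned offset [np.float64(-67.2260976399497), np.float64(0.11024008065808744), np.float64(-63.466360672380596)]
```

Call:
{"method": "play_rows", "body": {
  "increments": [
    {"offset": [-0.003,0.0008,-0.012],"turn": 0},
    {"offset": [-0.003,0.0008,-0.012],"turn": 0},
    {"offset": [-0.003,0.0008,-0.012],"turn": 0},
    {"offset": [-0.003,0.0008,-0.012],"turn": 0},
    {"offset": [-0.002,0.0006,-0.009],"turn": 0}
  ]
}}

```text
t: 11.75
position: [569.3, 92.8, 144.8]
orientation: [-1.583, -0.021, 0.839]
contact_force: [-0.3, 0.7, 0.6]
opening: 20.5
```

```bash
python3 look.py; python3 go.py 9 16 148
```

```text
top jar 123.25 [ -73.4 -110.2]
side green 45.6875 [ 8.4 27. ]
side blue 42.875 [ 72.9 -62. ]
side jar 102.625 [ -71.8 -112.2]
t 11.85 tcp tray [-12.17  36.24] z 144.7645471309828 ori [-1.58 -0.02  0.84] open 20.308887566068442 F [ 0.32  0.43 -0.32] turn needed -0.5942127777773252
offset mm now [np.float64(-4.9146654775411385), np.float64(-3.2354528690171946), np.float64(-28.8723126904311)]
aligned offset [np.float64(-20.236596234417448), np.float64(-3.2354528690171946), np.float64(-21.17178664391187)]
```

Call:
{"method": "play_rows", "body": {
  "increments": [
    {"offset": [-0.001,-0.003,0],"turn": 0},
    {"offset": [-0.003,0.0002,-0.009],"turn": 0},
    {"offset": [-0.003,0.0002,-0.01],"turn": 0},
    {"offset": [-0.002,0,-0.007],"turn": 0},
    {"offset": [0,0,0],"turn": 0}
  ]
}}

```text
t: 12.27
position: [583.3, 67.0, 147.7]
orientation: [-1.582, -0.021, 0.839]
contact_force: [-1.0, -0.2, -0.5]
opening: 20.8
```

```bash
python3 look.py; python3 go.py 9 16 148
```

```text
top jar 123.4375 [ -73.4 -110.2]
side green 49.4375 [24.7  4.5]
side blue 42.875 [ 72.8 -62.1]
side jar 102.6875 [ -71.9 -112. ]
t 12.3667 tcp tray [ 4.45 13.42] z 147.52815747263372 ori [-1.58 -0.02  0.84] open 20.553499967424337 F [-0.26  0.68 -0.28] turn needed -0.5928745087574641
offset mm now [np.float64(4.683201906629183), np.float64(-0.4718425273662774), np.float64(-2.32937954193911)]
aligned offset [np.float64(2.5824227729727127), np.float64(-0.4718425273662774), np.float64(-4.548569200341093)]
```

Call:
{"method": "play_rows", "body": {
  "increments": [
    {"offset": [0,0,0.014],"turn": 0},
    {"offset": [0,0,0.011],"turn": 0},
    {"offset": [0,0,0],"turn": -0.12},
    {"offset": [0,0,0],"turn": -0.12},
    {"offset": [0,0,0],"turn": -0.12}
  ]
}}

```text
t: 12.78
position: [561.7, 86.9, 146.9]
orientation: [-1.587, -0.015, 1.207]
contact_force: [1.0, -0.2, -0.7]
opening: 20.6
```

Call:
{"method": "play_rows", "body": {
  "increments": [
    {"offset": [0,0,0],"turn": -0.12},
    {"offset": [0,0,0],"turn": -0.113},
    {"offset": [0,0,0],"turn": 0}
  ]
}}

```text
t: 13.03
position: [560.2, 88.6, 147.0]
orientation: [-1.59, -0.01, 1.459]
contact_force: [-0.6, 0.4, 0.0]
opening: 20.6
```

```bash
python3 look.py; python3 go.py -10 1.5 148
```

```text
top jar 123.5 [ -73.4 -110.2]
side green 44.9375 [25.6  2.8]
side blue 42.8125 [ 72.9 -62.1]
side jar 102.75 [ -71.8 -112.1]
t 13.1333 tcp tray [-20.48  30.83] z 146.96808955279212 ori [-1.59 -0.01  1.45] open 20.617524451259413 F [0.51 0.86 0.45] turn needed 0.0177736589743549
offset mm now [np.float64(-29.506901238426963), np.float64(-1.0319104472078777), np.float64(-9.961694716894165)]
aligned offset [np.float64(-29.325194259717353), np.float64(-1.0319104472078777), np.float64(-10.484539282043837)]
```

Call:
{"method": "play_rows", "body": {
  "increments": [
    {"offset": [-0.015,-0.001,0.002],"turn": 0.018},
    {"offset": [-0.014,0,0],"turn": 0},
    {"offset": [-0.001,0,-0.002],"turn": 0},
    {"offset": [0,0,0],"turn": 0}
  ]
}}

```text
t: 13.47
position: [556.0, 58.1, 147.7]
orientation: [-1.589, -0.011, 1.42]
contact_force: [0.3, -0.4, 0.1]
opening: 20.4
```

```bash
python3 look.py; python3 go.py 17 0.8 148
```

```text
top jar 123.625 [ -73.4 -110.2]
side green 44.8125 [25.6  3. ]
side blue 43.0 [ 72.9 -62.1]
side jar 102.8125 [ -71.9 -112.1]
t 13.5667 tcp tray [-20.81   0.58] z 147.6313430226334 ori [-1.59 -0.01  1.42] open 20.434962207219495 F [0.16 0.32 0.27] turn needed -0.01045942124685717
offset mm now [np.float64(0.6163478638923863), np.float64(-0.3686569773666122), np.float64(-37.81010544046884)]
aligned offset [np.float64(0.22084954063458628), np.float64(-0.3686569773666122), np.float64(-37.814483780544954)]
```

Call:
{"method": "play_rows", "body": {
  "increments": [
    {"offset": [0,0,-0.011],"turn": -0.01},
    {"offset": [0,0.0003,-0.011],"turn": 0},
    {"offset": [0,0.0003,-0.009],"turn": 0},
    {"offset": [0,0,-0.006],"turn": 0},
    {"offset": [0,0,0],"turn": 0}
  ]
}}

```text
t: 13.98
position: [593.9, 55.1, 147.5]
orientation: [-1.589, -0.011, 1.431]
contact_force: [1.3, 1.0, -0.2]
opening: 20.6
```

```bash
python3 look.py; python3 go.py 17 0.8 148
```

```text
top jar 121.3125 [ -73.3 -110.4]
side green 41.75 [41.9  5.7]
side blue 42.6875 [ 72.8 -62. ]
side jar 102.6875 [ -71.9 -112.1]
t 14.0833 tcp tray [16.35  2.27] z 147.28851024873498 ori [-1.59 -0.01  1.43] open 20.430396735424694 F [-0.59  0.5  -0.78] turn needed -0.0007093069418295794
offset mm now [np.float64(-1.4718040763846223), np.float64(-0.7114897512650202), np.float64(-0.6559870607635362)]
aligned offset [np.float64(-1.472269002277233), np.float64(-0.7114897512650202), np.float64(-0.6549429349837855)]
```

Call:
{"method": "play_rows", "body": {
  "increments": [
    {"offset": [0,0,0.008],"turn": 0},
    {"offset": [0,0,0.002],"turn": 0},
    {"offset": [0,0,0],"turn": 0},
    {"offset": [0,0,0],"turn": 0}
  ],
  "fingers": 0
}}

```text
t: 14.42
position: [580.2, 57.3, 146.9]
orientation: [-1.586, -0.011, 1.431]
contact_force: [0.6, -0.5, -0.6]
opening: -0.1
```

```bash
python3 look.py; python3 go.py 50 0.8 148
```

```text
top jar 124.8125 [ -73.4 -110. ]
side green 44.3125 [41.2  5.5]
side blue 43.0 [ 72.9 -62.1]
side jar 102.9375 [ -71.8 -112.1]
t 14.5167 tcp tray [3.82 2.59] z 146.97146232546848 ori [-1.59 -0.01  1.43] open 0.047247225597845874 F [ 0.63 -0.1   0.54] turn needed -0.0004181465338193302
offset mm now [np.float64(-1.769911176070285), np.float64(-1.0285376745315205), np.float64(-46.175925808559285)]
aligned offset [np.float64(-1.7892193240989638), np.float64(-1.0285376745315205), np.float64(-46.17518168950742)]
```

Call:
{"method": "play_rows", "body": {
  "increments": [
    {"offset": [-0.0018,-0.001,-0.009],"turn": 0},
    {"offset": [0,0,-0.009],"turn": 0},
    {"offset": [0,0.0003,-0.009],"turn": 0},
    {"offset": [0,0,-0.009],"turn": 0},
    {"offset": [0,0,-0.009],"turn": 0}
  ]
}}

```text
t: 14.93
position: [628.6, 48.2, 149.0]
orientation: [-1.587, -0.011, 1.431]
contact_force: [-0.5, 0.2, -0.1]
opening: 0.1
```

```bash
python3 look.py; python3 go.py 10 0.8 148
```

```text
top jar 80.875 [ -71.9 -114.6]
side green 29.8125 [ 66.8 -34.7]
side blue 31.0 [ 74.9 -65.4]
side jar 102.875 [ -71.9 -112.2]
t 15.0333 tcp tray [53.11  0.26] z 149.03138932460064 ori [-1.59 -0.01  1.43] open 0.3969794315345659 F [-0.69  0.8  -0.58] turn needed -0.0007466915859357659
offset mm now [np.float64(0.5041966370696063), np.float64(1.0313893246006387), np.float64(43.11174138767222)]
aligned offset [np.float64(0.5363876680704776), np.float64(1.0313893246006387), np.float64(43.111352889881616)]
```

Green has dropped too. I back out, lift clear and check.

Call:
{"method": "play_rows", "body": {
  "increments": [
    {"offset": [0,0,0.025],"turn": 0},
    {"offset": [0,0,0.025],"turn": 0},
    {"offset": [0,-0.03,0.01],"turn": 0},
    {"offset": [0,-0.04,0.03],"turn": 0},
    {"offset": [0,-0.04,0.04],"turn": 0}
  ]
}}

```text
t: 15.45
position: [511.7, 62.5, 236.9]
orientation: [-1.579, -0.01, 1.428]
contact_force: [0.5, -0.4, 1.2]
opening: 0.0
```

Call:
{"method": "play_rows", "body": {
  "increments": [
    {"offset": [0,-0.02,0.04],"turn": 0},
    {"offset": [0,0,0.04],"turn": 0},
    {"offset": [0,0,0.03],"turn": 0},
    {"offset": [0,0,0],"turn": 0},
    {"offset": [0,0,0],"turn": 0}
  ]
}}

```text
t: 15.87
position: [398.8, 78.2, 260.4]
orientation: [-1.588, -0.012, 1.429]
contact_force: [0.9, 0.2, 0.3]
opening: 0.0
```

```bash
python3 look.py; python3 - <<'E'
from h import *
p=bot.capture("side"); q=bot.capture("top")
a=cv2.resize(p["frame"][130:240,250:390],None,fx=4,fy=4,interpolation=cv2.INTER_CUBIC)
b=cv2.resize(q["frame"][100:270,190:400],None,fx=3,fy=3,interpolation=cv2.INTER_CUBIC)[:440]
print([w2px(q,tw(np.load("T.npy"),[x,0,8+14*i])) for i,x in enumerate((79,79,79))])
h=440; a=a[:h]; b=cv2.resize(b,(int(b.shape[1]*.35/.63),int(b.shape[0]*.35/.63))); 
c=np.zeros((440,a.shape[1]+230,3),np.uint8); c[:,:a.shape[1]]=a; t=cv2.resize(q["frame"][140:180,250:340],None,fx=2.5,fy=2.5,interpolation=cv2.INTER_CUBIC); c[:t.shape[0],a.shape[1]:a.shape[1]+t.shape[1]]=t
cv2.imwrite("pics/end.png",c[:,:,::-1])
for n in("bottle","block","bowl"): 
    for d in bot.place_of(p,n)[:1]: print(n,d["p"],px2w(p,d["xy"],0))
E
```

```text
top red 43.8125 [77.  -4.1]
top green 42.875 [60.7  1.6]
top jar 124.1875 [ -73.4 -110.2]
side green 28.9375 [ 67.3 -34.2]
side blue 31.3125 [ 74.8 -65.4]
side jar 102.5 [ -71.9 -112.1]
[array([293.04968731, 165.95841168]), array([292.80857723, 164.54984214]), array([292.56143236, 163.10609891])]
bottle 0.94 [653.73266127 446.51276209   0.        ]
block 0.91 [ 564.72069313 -420.25633229    0.        ]
bowl 0.52 [377.58351408 466.49209357   0.        ]
```

View pics/end.png

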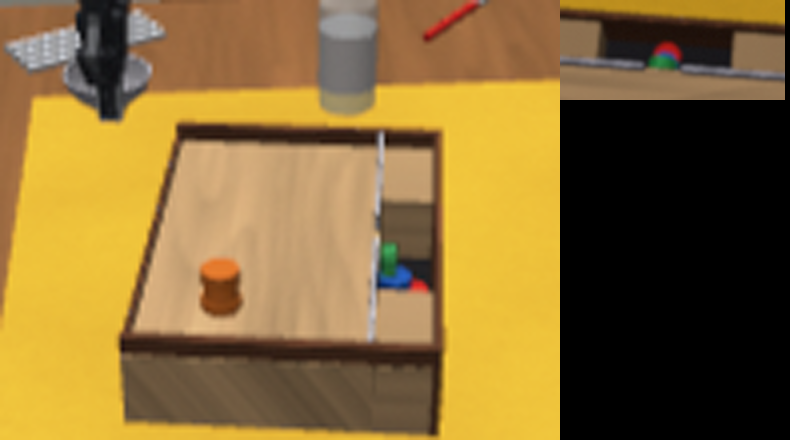

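All three caps are in the slot. Red is at the bottom, blue lies on it, and green stands on edge against the slot's wall (side crop (388,260)). I'll triangulate how deep green sits.

```bash
python3 - <<'E'
from h import *
T=np.load("T.npy"); o={}
for cam,roi in(("top",(190,100,210,190)),("side",(250,140,140,110))):
    p=bot.capture(cam); o[cam]=(p,blobs(p,roi)["green"][0]) 
def f(X): return np.concatenate([w2px(p,X)-c for p,c in o.values()])
r=least_squares(f,tw(T,[62,0,45])); print(r.x,wt(T,r.x),r.fun)
E
```

```text
[644.29023766  49.35553897  53.19259277] [68.06736829  3.68462436] [ 0.0282602   0.23217699  0.28506216 -0.09603882]
```

```bash
python3 - <<'E'
from h import *
T=np.load("T.npy"); p=bot.capture("side"); print("cap green",blobs(p,(250,140,140,110))["green"])
for z in(30,45,60,70): print(z,w2px(p,tw(T,[67,3,z])))
hsv=cv2.cvtColor(p["frame"][180:210,340:360],cv2.COLOR_RGB2HSV); m=(hsv[...,0]>50)&(hsv[...,0]<85)&(hsv[...,1]>90)
r,c=np.where(m); print(r.min()+180,r.max()+180,c.min()+340,c.max()+340)
E
```

```text
cap green (array([346.78226681, 194.09734273]), np.float64(28.8125))
30 [346.579941   199.47715272]
45 [346.70195105 196.00525256]
60 [346.82514762 192.49545626]
70 [346.90794543 190.13425559]
191 198 345 349
```

Green stands on edge with its top only a few mm under deck level. There is plenty of time, so I'll nudge it off the stack with the fingertips, pushing towards the empty +y part of the slot.

```bash
python3 go.py 73 -38 190
```

```text
t 16.3667 tcp tray [-178.16   -1.88] z 259.5910176970649 ori [-1.59 -0.01  1.43] open 0.00351165374396089 F [-0.17 -0.01 -0.77] turn needed -0.003418010202274502
offset mm now [np.float64(-35.26494298290605), np.float64(69.5910176970649), np.float64(-251.28350629286425)]
aligned offset [np.float64(-36.12362490238065), np.float64(69.5910176970649), np.float64(-251.1615027474069)]
```

Call:
{"method": "play_rows", "body": {
  "increments": [
    {"offset": [-0.006,0.005,-0.036],"turn": -0.0034},
    {"offset": [-0.006,0.005,-0.036],"turn": 0},
    {"offset": [-0.006,0.005,-0.036],"turn": 0},
    {"offset": [-0.006,0.005,-0.036],"turn": 0},
    {"offset": [-0.006,0.005,-0.036],"turn": 0}
  ]
}}

```text
t: 16.78
position: [576.6, 22.8, 235.8]
orientation: [-1.584, -0.011, 1.435]
contact_force: [-0.0, -0.3, -0.0]
opening: -0.4
```

Call:
{"method": "play_rows", "body": {
  "increments": [
    {"offset": [-0.005,0.01,-0.036],"turn": 0},
    {"offset": [-0.001,0.01,-0.02],"turn": 0},
    {"offset": [0,0.01,-0.01],"turn": 0},
    {"offset": [0,0,0],"turn": 0}
  ]
}}

```text
t: 17.12
position: [650.0, 4.1, 202.4]
orientation: [-1.585, -0.011, 1.432]
contact_force: [-0.2, 0.4, -0.1]
opening: -0.0
```

```bash
python3 go.py 73 -38 170;python3 go.py 73 -38 128
```

```text
t 17.1167 tcp tray [ 79.98 -40.33] z 202.3571691944226 ori [-1.59 -0.01  1.43] open -0.038715498699254336 F [-0.15  0.37 -0.07] turn needed 0.0004985361235703145
offset mm now [np.float64(2.336243506771641), np.float64(32.357169194422596), np.float64(6.977671683818207)]
aligned offset [np.float64(2.33276459519999), np.float64(32.357169194422596), np.float64(6.97883551844235)]
t 17.1167 tcp tray [ 79.98 -40.33] z 202.3571691944226 ori [-1.59 -0.01  1.43] open -0.038715498699254336 F [-0.15  0.37 -0.07] turn needed 0.0004985361235703145
offset mm now [np.float64(2.336243506771641), np.float64(74.3571691944226), np.float64(6.977671683818207)]
aligned offset [np.float64(2.33276459519999), np.float64(74.3571691944226), np.float64(6.97883551844235)]
```

Call:
{"method": "play_rows", "body": {
  "increments": [
    {"offset": [0.002,0.02,0.006],"turn": 0},
    {"offset": [0,0.02,0.001],"turn": 0},
    {"offset": [0,0.015,0],"turn": 0},
    {"offset": [0,0.01,0],"turn": 0},
    {"offset": [0,0,0],"turn": 0}
  ]
}}

```text
t: 17.53
position: [643.3, 7.9, 135.3]
orientation: [-1.585, -0.011, 1.432]
contact_force: [-0.5, -0.1, 0.3]
opening: 0.0
```

```bash
python3 go.py 73 -38 128; python3 look.py
```

```text
t 17.5333 tcp tray [ 72.84 -37.51] z 135.333081008764 ori [-1.58 -0.01  1.43] open 0.01722660661189844 F [-0.5  -0.08  0.34] turn needed 0.0002788736488910093
offset mm now [np.float64(-0.4893751751903511), np.float64(7.3330810087639975), np.float64(-0.15968953014604173)]
aligned offset [np.float64(-0.489330622959488), np.float64(7.3330810087639975), np.float64(-0.15982599777548656)]
side blue 22.5625 [ 72.8 -70. ]
side jar 102.5 [ -71.9 -112. ]
```

Call:
{"method": "play_rows", "body": {
  "increments": [
    {"offset": [0,0.005,0],"turn": 0},
    {"offset": [0,0.002,0],"turn": 0},
    {"offset": [0.006,0,0],"turn": 0},
    {"offset": [0.007,0,0],"turn": 0}
  ]
}}

```text
t: 17.97
position: [647.5, 20.5, 133.7]
orientation: [-1.593, -0.012, 1.431]
contact_force: [-0.2, -0.0, 0.1]
opening: -0.0
```

Call:
{"method": "play_rows", "body": {
  "increments": [
    {"offset": [0.007,0,0],"turn": 0},
    {"offset": [0.007,0,0],"turn": 0},
    {"offset": [0.007,0,0],"turn": 0},
    {"offset": [0,0,0],"turn": 0}
  ]
}}

```text
t: 18.3
position: [651.8, 45.4, 136.0]
orientation: [-1.596, -0.012, 1.432]
contact_force: [0.7, -0.1, 1.7]
opening: -0.2
```

```bash
python3 go.py 73 -38 128; python3 look.py;  python3 - <<'E'
from h import *
p=bot.capture("side"); a=p["frame"][160:220,310:380][:,:,::-1]
cv2.imwrite("pics/s6.png",cv2.resize(a,None,fx=7,fy=7,interpolation=cv2.INTER_CUBIC))
E
```

```text
t 18.3 tcp tray [76.08  0.85] z 135.97841912485654 ori [-1.6  -0.01  1.43] open -0.15104916399521526 F [ 0.7  -0.13  1.73] turn needed 0.0005126180579368977
offset mm now [np.float64(-38.85157561558194), np.float64(7.9784191248565435), np.float64(3.1047858024469646)]
aligned offset [np.float64(-38.85316208012516), np.float64(7.9784191248565435), np.float64(3.0848693761458)]
top jar 60.5 [ -71.5 -116.7]
side green 26.3125 [ 66.3 -29. ]
side blue 37.375 [ 74.3 -63. ]
side jar 103.0 [ -71.8 -112.1]
```

View pics/s6.png

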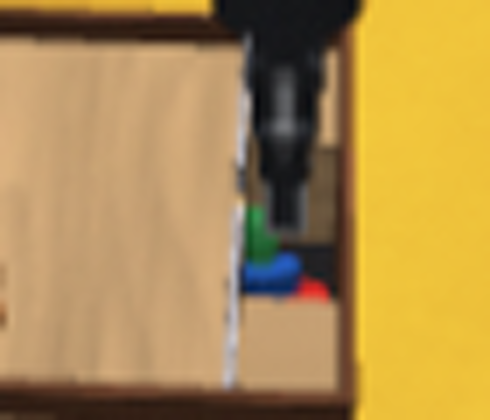

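The finger slid past green on its +x side with the tip still at z 63, too high and too far out. I go back, closer to the fence and lower, and try once more.

Call:
{"method": "play_rows", "body": {
  "increments": [
    {"offset": [-0.014,0,0],"turn": 0},
    {"offset": [-0.014,0,0],"turn": 0},
    {"offset": [-0.012,0,0],"turn": 0},
    {"offset": [0,0,0.006],"turn": 0},
    {"offset": [0,0,0],"turn": 0}
  ]
}}

```text
t: 18.87
position: [637.8, -0.7, 133.6]
orientation: [-1.593, -0.011, 1.429]
contact_force: [0.2, 0.7, 0.2]
opening: 0.2
```

```bash
python3 go.py 69 -38 126; python3 look.py
```

```text
t 18.8667 tcp tray [ 68.63 -46.77] z 133.63344601964894 ori [-1.59 -0.01  1.43] open 0.19968685177437365 F [0.19 0.72 0.21] turn needed -0.002285128328553432
offset mm now [np.float64(8.77279465389393), np.float64(7.633446019648943), np.float64(-0.35337917792360996)]
aligned offset [np.float64(8.771964232896577), np.float64(7.633446019648943), np.float64(-0.3734251994215789)]
side jar 102.875 [ -71.9 -112.1]
```

Call:
{"method": "play_rows", "body": {
  "increments": [
    {"offset": [0,0.005,0],"turn": 0},
    {"offset": [0,0.003,0],"turn": 0},
    {"offset": [0,0,0],"turn": 0}
  ]
}}

```text
t: 19.22
position: [639.2, 0.7, 125.4]
orientation: [-1.595, -0.012, 1.431]
contact_force: [0.3, -0.8, 0.1]
opening: 0.2
```

```bash
python3 go.py 69 -38 126
```

```text
t 19.2167 tcp tray [ 69.77 -45.26] z 125.38586820029285 ori [-1.59 -0.01  1.43] open 0.2309736391980159 F [ 0.34 -0.85  0.06] turn needed -0.0010133206006301965
offset mm now [np.float64(7.2572806609349945), np.float64(-0.6141317997071525), np.float64(0.7723967882013474)]
aligned offset [np.float64(7.258059620423185), np.float64(-0.6141317997071525), np.float64(0.7650424409059199)]
```

Call:
{"method": "play_rows", "body": {
  "increments": [
    {"offset": [0.009,0,0],"turn": 0},
    {"offset": [0.009,0,0],"turn": 0},
    {"offset": [0.009,0,0],"turn": 0},
    {"offset": [0.009,0,0],"turn": 0},
    {"offset": [0,0,0],"turn": 0}
  ]
}}

```text
t: 19.63
position: [644.9, 41.4, 125.6]
orientation: [-1.595, -0.012, 1.432]
contact_force: [-0.2, 0.5, 0.5]
opening: 0.1
```

```bash
python3 go.py 69 -38 126;python3 look.py
```

```text
t 19.6333 tcp tray [69.76 -4.08] z 125.56182517731435 ori [-1.59 -0.01  1.43] open 0.14860865405745474 F [-0.17  0.51  0.47] turn needed 0.00014202912302252457
offset mm now [np.float64(-33.919922686090175), np.float64(-0.438174822685653), np.float64(0.7634451753573677)]
aligned offset [np.float64(-33.920030775417594), np.float64(-0.438174822685653), np.float64(0.7586275508012568)]
top jar 38.5 [ -70.5 -119. ]
side blue 39.0 [ 73.9 -62.2]
side jar 102.8125 [ -71.8 -112.2]
```

Call:
{"method": "play_rows", "body": {
  "increments": [
    {"offset": [0.008,0,0],"turn": 0},
    {"offset": [0,0,0],"turn": 0},
    {"offset": [-0.006,0,-0.004],"turn": 0},
    {"offset": [0,-0.03,0],"turn": 0},
    {"offset": [0,-0.035,0],"turn": 0}
  ]
}}

```text
t: 20.15
position: [645.1, 40.2, 184.9]
orientation: [-1.582, -0.01, 1.431]
contact_force: [-0.4, 0.1, 1.2]
opening: -0.1
```

Call:
{"method": "play_rows", "body": {
  "increments": [
    {"offset": [0,-0.04,0.01],"turn": 0},
    {"offset": [0,-0.02,0.04],"turn": 0},
    {"offset": [0,0,0.04],"turn": 0},
    {"offset": [0,0,0.04],"turn": 0},
    {"offset": [0,0,0.04],"turn": 0}
  ]
}}

```text
t: 20.57
position: [480.7, 59.2, 250.2]
orientation: [-1.598, -0.012, 1.426]
contact_force: [0.7, 0.1, 1.0]
opening: 0.1
```

Call:
{"method": "play_rows", "body": {
  "increments": [
    {"offset": [0,0,0.04],"turn": 0},
    {"offset": [0,0,0.03],"turn": 0},
    {"offset": [0,0,0],"turn": 0},
    {"offset": [0,0,0],"turn": 0}
  ]
}}

```text
t: 20.9
position: [402.1, 68.3, 248.6]
orientation: [-1.598, -0.011, 1.425]
contact_force: [0.1, 0.1, 1.4]
opening: -0.1
```

```bash
python3 look.py;  python3 - <<'E'
from h import *
p=bot.capture("side"); q=bot.capture("top")
a=cv2.resize(p["frame"][140:240,270:380],None,fx=4,fy=4,interpolation=cv2.INTER_CUBIC)
b=cv2.resize(q["frame"][140:190,250:340],None,fx=4,fy=4,interpolation=cv2.INTER_CUBIC)
c=np.zeros((400,800,3),np.uint8); c[:,:440]=a; c[:200,440:]=b
cv2.imwrite("pics/end2.png",c[:,:,::-1])
print(bot.get_state()["position"],bot.get_state()["t"])
for n in("bottle","block","bowl"):
    for cc in(p,q):
        for d in bot.place_of(cc,n)[:1]: print(n,d["p"],px2w(cc,d["xy"],0))
E
```

```text
top red 107.9375 [69.2 -3.1]
top blue 52.1875 [68.4 36.4]
top jar 123.875 [ -73.4 -110.2]
side red 23.625 [ 87.5 -75.7]
side green 28.4375 [ 65.7 -21.6]
side blue 35.5625 [ 80.7 -41. ]
side jar 102.6875 [ -71.8 -112.1]
[403.64903662  68.34110452 248.21912312] 21.1
bottle 0.91 [650.18934246 451.59272221   0.        ]
bottle 0.75 [645.65038059 458.00013583   0.        ]
block 0.65 [ 564.85641602 -436.21530031    0.        ]
block 0.92 [ 561.54859955 -425.20431345    0.        ]
bowl 0.56 [391.23382651 497.86321894   0.        ]
bowl 0.83 [368.79462618 470.95918966   0.        ]
```

View pics/end2.png

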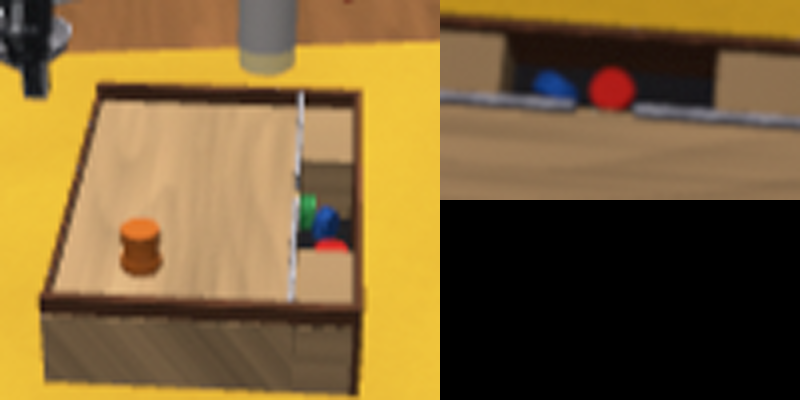

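The caps are now spread out in the slot. Red lies flat on the floor at top-crop (612,88), and blue is beside it at (552,85). Green is lower and further towards +y, at side-crop (308,210). The jar has not moved.

```bash
python3 -c "
from h import *
bot.job_done(); print(bot.get_state()['t'])"
```

```text
the job is handed in; nothing more can be done
the job is handed in; nothing more can be done
```

I pushed red, then blue, then green through the gate with the fingertips. Each cap dropped into the slot before I pushed the next, and I handed the job in at about 21 s. Nothing was picked up or lifted over the fence.

- **Green cap:** it first came to rest standing on edge on the other caps, with its top just below deck level. I nudged it sideways with the fingers, and the first try slid past it. The second spread the caps out in the slot.
- **Last camera check:** all three caps show below the deck in the slot, and the arm is clear of everything. Green's final height is only estimated from the side view, because the fence hides it from above.
- **Jar:** it reads the same before and after, at tray (-73.4, -110.2).
- **Bottle, block and bowl:** they are where they started, within the scatter of the network readings (about 10 mm). One low-confidence side reading put the bowl about 30 mm off (p 0.56, with the arm in front of it). The clearer top view disagreed, and the arm never went near the bowl.
- **Forces:** every force I read stayed under about 10 N.

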